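Switch on the hob zone under the blue pot with the touch-free panel

TASK

Switch on the hob under the blue pot: with closed fingertips press the red power key on the control panel fully down and let it go, then point from straight above at the one sensor dot that belongs to the zone the blue pot stands on (the four dots are laid out like the four zones), fingertips two or three centimetres over it. The sensor is touch-free: never touch its black glass, never come close over one of the other dots, keep still over the right dot for three seconds and finish still pointing there. Grasp and lift nothing, and leave the pots and everything else where they stand.

Things in the scene. Friction and masses are not known exactly. Their poses are not given: they have to be found in the camera images.
- hob: flat black glass hob with a steel rim, 500 mm (its x) by 540 mm (its y) by 6 mm high, fixed; origin at the centre of its underside; +x points away from the robot, +y to the robot's left; turned at most 0.1 rad
- blue_pot: cylindrical blue pot with lid, black knob and two black side handles, 180 mm in diameter, 142 mm high with its knob; loose, standing on one of the four hob zones (within 15 mm of its centre); origin at the centre of its underside
- panel: control panel lying fixed on the worktop beside the hob: an aluminium plate 220 mm (x) by 150 mm (y) by 12 mm high, turned up to 0.35 rad; origin at the centre of its underside; its +x points away from the robot. It carries the red power key near its robot-side edge and the black sensor glass
- sensor_glass: fixed square of black glass on the panel, 120 x 120 x 6 mm, its top 18 mm above the worktop; origin at the centre of its underside (12 mm above the worktop); same axes as the panel, centre 35 mm along the panel's +x. It has four white-rimmed blue dots laid out like the four hob zones; it must not be touched
- power_key (a joint): travel of the red power key, 0 released to 0.006 m fully down; a spring pushes it back, 4 N hold it fully down; counts as pressed from 0.0045 m
- power_key_top (a point): centre of the top face of the red round power key (30 mm in diameter, its top 34 mm above the worktop when up, on a black housing 46 mm across whose top is 24 mm above the worktop), 75 mm along the panel's -x from its centre; it is pressed straight down
- zone_rear_left (a point): centre of the far left hob zone, on the glass (as seen from the robot; a light ring 210 mm in diameter)
- zone_rear_right (a point): centre of the far right hob zone, on the glass (as seen from the robot; a light ring 210 mm in diameter)
- zone_front_left (a point): centre of the near left hob zone, on the glass (as seen from the robot; a light ring 210 mm in diameter)
- zone_front_right (a point): centre of the near right hob zone, on the glass (as seen from the robot; a light ring 210 mm in diameter)
- dot_rear_left (a point): centre of the far left sensor dot (26 mm across, 64 mm from its neighbours), on top of the sensor glass, 18 mm above the worktop; it belongs to the far left hob zone
- dot_rear_right (a point): centre of the far right sensor dot (26 mm across, 64 mm from its neighbours), on top of the sensor glass, 18 mm above the worktop; it belongs to the far right hob zone
- dot_front_left (a point): centre of the near left sensor dot (26 mm across, 64 mm from its neighbours), on top of the sensor glass, 18 mm above the worktop; it belongs to the near left hob zone
- dot_front_right (a point): centre of the near right sensor dot (26 mm across, 64 mm from its neighbours), on top of the sensor glass, 18 mm above the worktop; it belongs to the near right hob zone
- steel_pot: steel pot with lid, 160 mm across, 127 mm high; loose, on another hob zone; origin at the centre of its underside; leave alone
- kettle: red stovetop kettle with coloured spots, 176 mm across, 185 mm high with its handle; loose, on another hob zone; origin at the centre of its underside; leave alone
- coffee_pot: aluminium coffee pot, 105 mm across, 185 mm high; loose, on another hob zone; origin at the centre of its underside; leave alone
- pepper_mill: dark wooden pepper mill, 52 mm across, 142 mm high, loose, standing to the left of the panel; origin at the centre of its underside; leave alone
- soap_pump: turquoise soap bottle with a white pump, 60 mm across, 173 mm high, loose, near the far edge of the worktop; origin at the centre of its underside; leave alone

How it is judged:
By the outcome, as a careful person would: the job done as asked, in the order asked, and still so for the second after the job is handed in, with the robot touching nothing.
It also fails if it takes over 37 s, if anything falls off the work surface, if the arm or the gripper's body presses on something with over 40 N, if the wrist force passes 120 N, or if a joint passes its speed limit or range.

ROBOT

A 7-joint arm with a two-finger parallel gripper is mounted at the origin on the work surface. World frame = base frame: x ahead of the robot, y to its left, z up, the work surface at z = 0. Lengths are in m, angles in rad, forces in N, time in s.
With the tool pointing down it reaches from about 0.425 to 0.925 m from the base axis. Payload 6.8 kg.
Tool frame: the origin (TCP) lies between the finger pads, 19 mm behind the fingertips; this is the grasp point; z points along the fingers, y is the line along which they close (so a half turn about z gives the same grasp; the last joint's range is limited). The gripper opens to 85 mm and grips with 20 to 120 N. Pads are 22 mm wide; open, the fingers measure 114 mm over their backs; the gripper's body (76 mm by 85 mm) begins 54 mm behind the grasp point. The pads swing forward as they close: fully open they stand 13 mm farther back than shut.
Start: joints at [-1.398, 0.477, 0.022, 1.555, -0.011, 1.109, -0.083], TCP at [0.187, 0.649, 0.25] pointing down, gripper open.
Joint ranges: [-2.96, 2.96], [-0.34, 2.1], [-1.41, 1.46], [0.24, 2.44], [-1.37, 4.51], [0.17, 1.92], [-2.96, 2.96]. Speed limits (rad/s): [2.39, 2.39, 3.14, 3.14, 3.14, 3.14, 3.14].

INTERFACE

Orientations are given as a unit quaternion [w, x, y, z].
In Python, from cell import env, kin, camera, calibration, job gives the robot as it stands. The module is installed in compiled form; this text tells all that it offers. Calls block until the motion is done:
- env.reach(position, orientation): joint-space move of the TCP to a pose.
- env.movel(position, velocity=0.15, rot=None, stop_force=None): straight line of the TCP; rot=None keeps the orientation; velocity is the mean speed in m/s. With stop_force (N) it stops when the force on the tool has changed by that much, and returns True; else False.
- env.goto_joints(angles): joint-space move.
- env.grip(opening, f_grip=None): finger opening in m; f_grip is the grip in N (None keeps the last); returns when the fingers have stopped.
- env.dwell(seconds).
- kin.inverse_kinematics(position, orientation): joint angles nearest the present ones, or None.
- env.get_state(): the state.
- camera(name): name is "scene" or "top" or "wrist"; returns (picture, depth): 384x512x3 uint8, blue, green, red; 384x512 float32, m along the optical axis (not along the pixel's ray), 0 where there is no reading.
- calibration(name): a dict with "fx", "fy", "cx", "cy" (pixels), "rvec" (rotation vector, rad) and "tvec" (3), from world to camera coordinates, as OpenCV has them. Camera axes: x right, y down, z forward; pixel columns grow to the right and rows downward; lengths in m; the calibration is good to about 2 mm. A picture is of the moment at which its call begins: read the wrist's pose just before it. calibration takes no time and is no camera call; for the wrist camera it gives the pose at the moment of the call.
A pose or a line that the arm cannot do raises env.PlanningError and nothing moves.
- job.job_done(): hands the job in; it is judged then, once.
The state is a dict: "time": time; "qpos": joint angles; "joint_velocities": joint speeds; "joint_torque": joint torques, N m; "tcp_pos": TCP position; "orientation": TCP orientation; "force": force on the tool from outside, world axes, zero at the start; "torque": the same for the moment, N m; "opening": finger opening in m; "gripper_force": force on a finger pad.
Only numpy, scipy, OpenCV 4.12 (cv2) and the standard library are available. Lean on these libraries where they do the work, as an engineer would, in place of code of your own. Each camera call takes 0.05 s, during which the arm holds its last target. There are 200 camera calls.

## Working session

There is one attempt and no reset: what is moved stays moved. The work goes in short steps, each a Python script; the robot and the scene stay as the last script left them, time stands still between calls to the robot, and variables do not carry over. Pictures are saved under pics/ and viewed, at most 10 in all, crops included, and the job is handed in when it is done.

```bash
mkdir -p pics; ls; python3 - <<'E'
from cell import env, kin, camera, calibration, job
import cv2,numpy as np
ims=[]
for n in("scene","top"):
    p,d=camera(n);cv2.imwrite(f"pics/{n}.png",p);np.savez(f"{n}.npz",p=p,d=d);print(n,calibration(n))
s=env.get_state();print(s["time"],s["tcp_pos"],s["orientation"],s["force"],s["opening"])
E
```

```text
pics
scene {'fx': 358.1771132742727, 'fy': 358.1771132742727, 'cx': 256.4817385472362, 'cy': 188.79113402675696, 'rvec': array([ 2.09923734,  1.30072875, -0.51408553]), 'tvec': array([-0.29388257, -0.3312284 ,  1.39075482])}
top {'fx': 376.55558836899024, 'fy': 376.55558836899024, 'cx': 259.27602105549744, 'cy': 194.1391580352496, 'rvec': array([ 2.16146497, -2.19601927,  0.10757531]), 'tvec': array([0.0451056 , 0.56761876, 1.28637545])}
0.1 [0.18692651 0.64808452 0.24911526] [-5.41147494e-05  1.39926585e-01  9.90161544e-01 -8.15548749e-04] [-0.4119338   0.92632763  0.22992468] 0.08532036665281736
```

View pics/top.png

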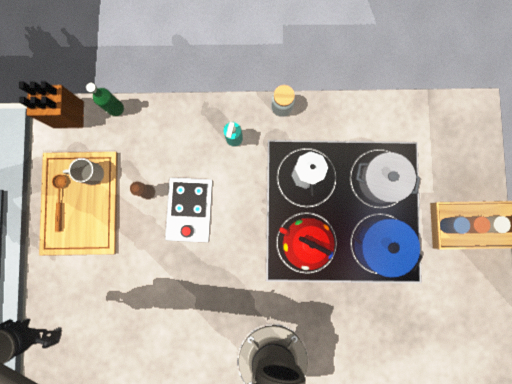

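View pics/scene.png

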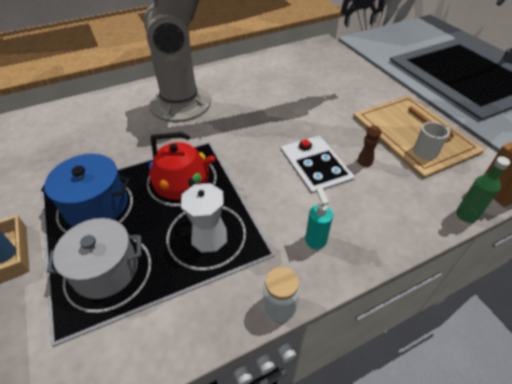

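The top view (up = away, left = robot's left) shows the blue pot at (390,246), the near right zone; the scene view agrees. The panel is at (188,210), its red key at (187,231) and its near right dot at (197,209). Next I'll triangulate the key and dots from both views.

```bash
cat > h.py <<'E'
import cv2,numpy as np
from scipy.optimize import linear_sum_assignment
def K(c): return np.array([[c['fx'],0,c['cx']],[0,c['fy'],c['cy']],[0,0,1.]])
def ray(c,uv):
    R=cv2.Rodrigues(c['rvec'])[0]; o=-R.T@c['tvec']
    d=R.T@np.linalg.inv(K(c))@[uv[0],uv[1],1]; return o,d
def onplane(c,uv,z):
    o,d=ray(c,uv); return o+d*(z-o[2])/d[2]
def proj(c,X): return cv2.projectPoints(np.float64([X]),c['rvec'],c['tvec'],K(c),None)[0].ravel()
def tri(c1,u1,c2,u2):
    P=[K(c)@np.c_[cv2.Rodrigues(c['rvec'])[0],c['tvec']] for c in(c1,c2)]
    X=cv2.triangulatePoints(*P,np.float64(u1),np.float64(u2)).ravel(); return X[:3]/X[3]
def blobs(p,kind,box,amin=4):
    x0,y0,x1,y1=box; h=cv2.cvtColor(p,cv2.COLOR_BGR2HSV)
    if kind=='red': m=((h[...,0]<8)|(h[...,0]>172))&(h[...,1]>150)&(h[...,2]>70)
    else: m=(h[...,0]>80)&(h[...,0]<125)&(h[...,1]>60)&(h[...,2]>110)
    w=np.zeros(m.shape,np.uint8); w[y0:y1,x0:x1]=m[y0:y1,x0:x1]
    n,_,s,c=cv2.connectedComponentsWithStats(w)
    return [(c[i],s[i,4]) for i in range(1,n) if s[i,4]>=amin]
E
python3 - <<'E'
from h import *; from cell import calibration
T=np.load('top.npz')['p'];S=np.load('scene.npz')['p'];ct,cs=calibration('top'),calibration('scene')
for k,z in(('red',.034),('dot',.018)):
    a=blobs(T,k,(165,176,214,242));b=blobs(S,k,(280,135,355,192))
    for u,n in a: print(k,'top',u.round(1),n,onplane(ct,u,z).round(4))
    for u,n in b: print(k,'scene',u.round(1),n,onplane(cs,u,z).round(4))
    for u,_ in a:
        v=min(b,key=lambda q:np.linalg.norm(onplane(cs,q[0],z)-onplane(ct,u,z)))[0]
        print(' tri',tri(ct,u,cs,v).round(4))
m=blobs(T,'dot',(340,200,430,290),200);print('blue pot',[(u,onplane(ct,u,.1).round(3)) for u,n in m])
E
```

```text
red top [185.8 230.6] 60 [0.4458 0.2898 0.034 ]
red scene [305.1 143.3] 47 [0.4524 0.2827 0.034 ]
 tri [0.4451 0.29   0.0258]
dot top [180.  189.6] 14 [0.5893 0.3134 0.018 ]
dot top [198.3 190.5] 14 [0.5851 0.2495 0.018 ]
dot top [178.6 207.6] 13 [0.5261 0.3181 0.018 ]
dot top [197.1 208.5] 15 [0.5219 0.2536 0.018 ]
dot scene [325.5 156.2] 18 [0.5213 0.3188 0.018 ]
dot scene [307.5 162.2] 13 [0.519  0.2526 0.018 ]
dot scene [335.6 169.6] 15 [0.5868 0.3126 0.018 ]
dot scene [317.6 175.4] 15 [0.583 0.249 0.018]
 tri [0.5886 0.3122 0.0199]
 tri [0.5846 0.2486 0.0196]
 tri [0.5254 0.3164 0.0225]
 tri [0.5213 0.2523 0.0202]
blue pot [(array([390.40681209, 247.59892843]), array([ 0.38 , -0.387,  0.1  ]))]
```

```bash
python3 - <<'E'
from h import *; from cell import env,camera,calibration
q=np.array([0,.035,.9994,0]);q/=np.linalg.norm(q)
env.grip(0.0,30)
env.reach([.445,.2895,.20],q)
env.dwell(.3)
c=calibration('wrist');p,d=camera('wrist');s=env.get_state()
cv2.imwrite('pics/w1.png',p);print(s['time'],s['tcp_pos'],s['orientation'],s['opening'],s['force'])
for k,z in(('red',.034),('dot',.018)):
    for u,n in blobs(p,k,(0,0,512,384),80): print(k,u.round(1),n,onplane(c,u,z).round(4))
E
```

```text
2.85 [0.44484637 0.28986487 0.19995311] [-4.16994091e-05  3.46834562e-02  9.99398347e-01 -1.42578869e-05] 0.00010607295055482955 [-0.48851952 -0.20476946 -1.01748166]
red [261.7 177.9] 627 [0.4446 0.2895 0.034 ]
dot [289.4 239.3] 134 [0.5256 0.3162 0.018 ]
dot [234.4 239.6] 134 [0.5215 0.2524 0.018 ]
```

View pics/w1.png

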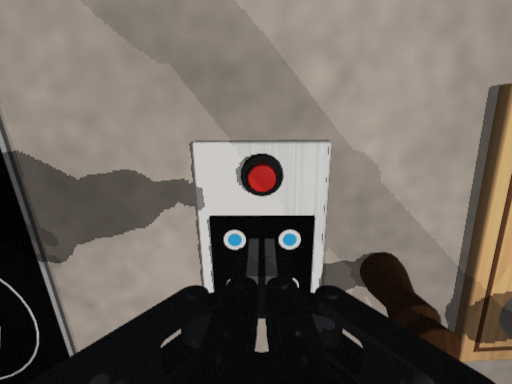

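The wrist view shows the key at (262,178) and the near right dot at (234,240). Both positions agree with the triangulation to about 1 mm, so I'll press now.

```bash
python3 - <<'E'
from h import *; from cell import env
k=[.4447,.2897]
env.movel([*k,.065],.12); env.dwell(.2); print(env.get_state()['force'])
r=env.movel([*k,.044],.015,stop_force=9); s=env.get_state(); print(r,s['tcp_pos'],s['force'])
env.dwell(.3); s=env.get_state(); print(s['tcp_pos'],s['force'])
env.movel([*k,.10],.08); s=env.get_state(); print(s['time'],s['tcp_pos'],s['force'])
E
```

```text
[ 0.50373837 -0.16624949  0.47024277]
True [0.44466967 0.28969423 0.04678271] [-0.73656846 -0.96004276  6.13149595]
[0.4446885  0.28968268 0.04677073] [-0.69003835 -0.08488407  6.75957428]
6.575 [0.44435858 0.28952781 0.09968309] [-0.35995288  0.65654949 -0.38884441]
```

The tips stopped at 27.8 mm with about 6 N on them, so the key bottomed (28 mm, 4 N) and has been released. Now I'll point.

```bash
python3 - <<'E'
from h import *; from cell import env,camera,calibration
d=[.5215,.2524]
env.movel([*d,.10],.12); env.movel([*d,.062],.06); env.dwell(.3)
t=env.get_state()['time']
ims=[]
for n in('scene','top'):
    p,_=camera(n);c=calibration(n)
    u=proj(c,[*d,.018]).round().astype(int);x,y=u;ims.append(cv2.resize(p[y-40:y+40,x-40:x+40],(390,390),interpolation=cv2.INTER_CUBIC))
    b=blobs(p,'dot',(280,135,355,192) if n=='scene' else (165,176,214,242));print(n,u,[(v.round(1),m) for v,m in b])
cv2.imwrite('pics/end.png',np.hstack(ims))
env.dwell(3.5); s=env.get_state(); print(t,s['time'],s['tcp_pos'],s['orientation'],s['force'],s['opening'])
E
```

```text
scene [308 163] [(array([325.4, 156.6]), np.int32(15)), (array([307.5, 162.2]), np.int32(13)), (array([335.6, 169.9]), np.int32(11)), (array([317.6, 175.4]), np.int32(15))]
top [197 209] [(array([198.3, 190.5]), np.int32(14))]
8.5167 12.1167 [0.52149021 0.25238823 0.06198316] [-5.79724673e-04  3.50024255e-02  9.99386949e-01 -4.70134053e-04] [ 0.10626274 -0.63056886  0.50320211] 0.00021471304329455764
```

View pics/end.png

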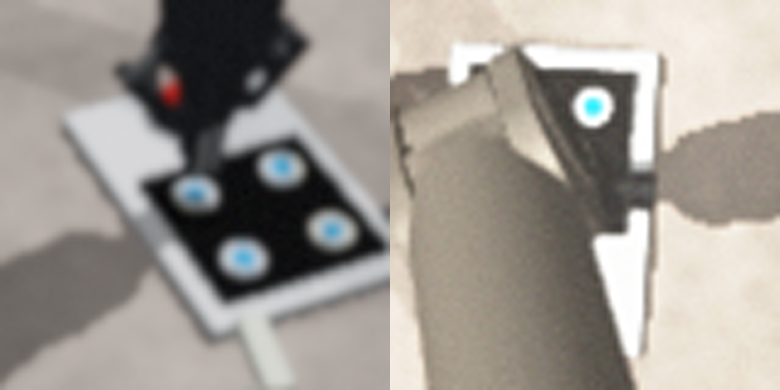

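In the scene crop, the fingertips hover just over the near right dot (195,190) without touching it. They have been still for 3.6 s.

```bash
python3 -c "
from cell import job;print(job.job_done())"
```

```text
the job is handed in; nothing more can be done
None
```

I pressed the red power key fully down and released it, then held the closed fingertips still about 25 mm above the near right dot (the blue pot's zone) for over 3 s without touching the glass, and handed the job in still pointing there.

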